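# Set a proximity sensor's gap with a feeler blade

### The arm

A 6-joint arm with a two-finger parallel gripper is mounted at the origin on the work surface. World frame = base frame: x ahead of the robot, y to its left, z up, the work surface at z = 0. Lengths are in mm, angles in degrees, forces in N, time in s.
With the tool pointing down it reaches from about 250 to 775 mm from the base axis. Payload 4 kg.
Tool frame: the origin (TCP) lies midway between the tips of the shut fingers; the grasp point (between the pads) lies 19 mm behind it; z points along the fingers, y is the line along which they close (so a half turn about z gives the same grasp; the last joint's range is limited). The gripper opens to 85 mm and grips with 20 to 120 N. Pads are 22 mm wide; open, the fingers measure 114 mm over their backs; the gripper's body (76 mm by 85 mm) begins 54 mm behind the grasp point. The pads swing forward as they close: fully open they stand 13 mm farther back than shut.
Start: joints at [69.723, 4.996, 78.535, -0, 96.463, -5.907], TCP at [136.507, 532.807, 231.341] pointing down, gripper open.
Joint ranges: [-177.83, 177.83], [-43.37, 116.18], [15.69, 146.23], [-61.86, 241.86], [9.47, 152.12], [-147.06, 147.06]. Speed limits (degrees/s): [159.86, 159.86, 180, 180, 180, 180].

### API

Orientations are given as a 3x3 rotation matrix whose columns are the frame's x, y, z axes.
In Python, from workcell import monitor, read_camera, ticket, spotter gives the robot as it stands. The module is installed in compiled form; this text tells all that it offers.
- The arm moves only by the tool drive_tool, never from a script. Its arguments are lists of equal length, an entry for each row: "delta_pos": the shift along the tool's x, y, z in mm, a list of three; "rot": the turn, a rotation vector about the tool's x, y, z in rad, a list of three. In form: {"delta_pos": [[tx, ty, tz], ...], "rot": [[wx, wy, wz], ...]}. A call has exactly 10 rows; each row is the pose to reach, as a shift and turn from the pose commanded when the call began, along the tool's axes at that moment; what a row does not reach only later rows make up. A row lasts 1/12 s, in which the tool goes at most 41.7 mm and 7.16 degrees, less where a joint would pass 70% of its speed; a pose out of reach is approached as far as the arm can. A call with a gripper value outside its range is refused whole. "gripper" is the finger opening in mm, from 0 to 85.4, set as the call begins (left out, the last holds). The fingers move at their own pace and stop on an object; "grip_force" is the grip in N (left out, the last holds). Time passes only in rows, so rows that repeat a pose let the fingers close, or fill a call up. It gives the time, the measured TCP pose, the force, the opening and the grip force at its end, in the units of the state.
- monitor.observe(): the state, without advancing time (a new reading comes with each control period).
- read_camera(name): name is "side" or "top" or "wrist"; returns a dict with "color" (480x640x3 uint8, red, green, blue), "fx", "fy", "cx", "cy" (pixels), "k1" (the pictures are not rectified: a ray, as slopes to the right and down, at radius r is drawn at 1 + k1 r^2 times it, then the intrinsics apply), "R" (3x3) and "t" (3): a world point X has camera coordinates R X + t. Camera axes: x right, y down, z forward; pixel columns grow to the right and rows downward; lengths in mm; the calibration is good to about 2 mm. A picture is of the moment at which its call begins. There is no depth.
- ticket.close_job(): hands the job in; it is judged then, once.
Trained networks look in a picture, given as the dict that the camera call returned (one of the last four; its "shot" number tells which), for a name from the list of things; names that differ only in an ending like _2 or _b are one class to them, and where a whole thing is asked for, a point or a joint stands for the part that bears it (a point fixed in the world has none). Each returns a list of dicts, best first, with "conf" (0 to 1); they miss things now and then, are a little off and sometimes report something else, mostly with a low value. They report only what shows in the picture. A call takes as long as a camera call. They do not tell look-alikes from the thing itself.
- spotter.look_for(picture, query): "rect" ([left, top, width, height] in pixels, round what is visible of it).
- spotter.place_of(picture, query): "point" ([column, row] in pixels: a listed point, or the origin of a listed thing).
The state is a dict: "t": time; "joints": joint angles; "qd": joint speeds; "tau": joint torques, N m; "eef_pos": TCP position; "ee_rot": TCP orientation; "contact_force": force on the tool from outside, world axes, zero at the start; "torque": the same for the moment, N m; "gripper_width": opening from 0.0 (shut) to 1.0 (fully open); "finger_force": force on a finger pad.
Only numpy, scipy, OpenCV 4.12 (cv2) and the standard library are available. Lean on these libraries where they do the work, as an engineer would, in place of code of your own. Each camera call takes 0.05 s, during which the arm holds its last target. There are 200 camera calls.

### The job

Set the sensing gap of the proximity sensor on its stand to the thickness of the brass feeler blade: take the blade from its tray, slide it flat along the steel target bar in under the sensor until its tip shows past the far side, let go of it, and gently press the sensor down until it just nips the blade. Then draw the blade out flat, feeling a light drag as it leaves, lay it flat back in its tray without dropping it, and leave the sensor as set and the other things on the bench where they are.

Things in the scene. Friction and masses are not known exactly. Their poses are not given: they have to be found in the camera images.
- stand: Fixed sensor stand, may be turned: aluminium base plate 184 x 220 mm, its top 15 mm above this origin (underside of the plate, straight below the sensor's axis); its height varies by up to 4 mm (plate sunk in the bench). Column 30 x 40 mm, its top 119 mm above the origin, on the -x side (about towards the robot), its face 77 mm from the sensor's axis. The +x, +y and -y sides are open.
- target (a point): Point on the flat top of the bright steel target bar straight below the sensor's axis, 25 mm above the stand's origin. The bar is 44 mm wide (stand x), 210 mm long (stand y, 105 mm to each side of this point) and 10 mm thick. Axes as the stand's, z up.
- slide: Dark slide block on the column with a flat thumb plate on top, 43 mm (stand x) by 36 mm. Origin: top of the thumb plate, the place to press, 46 mm to the stand's -x side of the sensor's axis and 31 mm from the column. Press straight down: it moves under about 4 N, stays where it is left, takes about 10 N to lift, and has no stop at the right height.
- sensor: Springy sheet arm of the slide, 34 mm wide, 3 mm thick, carrying the threaded sensor barrel, 18 mm across, 62 mm tall. Origin: arm's underside on the barrel's axis, 22 mm below the thumb plate. How far the barrel is screwed through differs: its flat lower end, the sensing face, is 36 to 52 mm below here (not measured) and starts 7 to 26 mm over the bar. Nipping, the arm yields 1 mm per 6 N.
- gauge: Loose feeler blade, 100 g: brass leaf 130 x 20 x 4 mm with an upright black grip block at one end, 32 mm long, 14 mm wide, top 40 mm above the leaf's underside. Origin: centre of the leaf's underside; x towards the bare tip (x = +65 mm), z up; block at x = -65 to -33 mm. Friction on each face 0.5 to 0.7: a nip of 4 N drags with about 5 N.
- gauge_grip (a point): Point to grasp on the grip block: in its middle plane, 49 mm behind the leaf's middle, 30 mm above its underside and 10 mm below the block's top. The fingers close across the 14 mm width (along the gauge's y).
- gauge_tip (a point): Middle of the leaf's bare end, at its underside.
- tray: Fixed shallow grey tray, 190 mm (its x) by 90 mm outside, floor 3 mm thick, walls 3 mm thick and 9 mm high. Origin: centre of its underside. The blade starts flat on its floor, tip towards about +x, and goes back there, either way round.
- breadboard: Bystander: red plate 150 x 200 mm with white breadboards and posts up to 30 mm tall. Origin: centre of the underside.
- multimeter: Bystander: hand multimeter 150 x 75 x 45 mm lying on its back. Origin: centre of the underside.
- cup: Bystander: cup 72 mm wide, 95 mm tall. Origin: centre of the underside.
- screwdriver: Bystander: screwdriver 170 mm long lying on the bench.
Mind the look-alikes: they are no part of the job. Leave any blue look-alike of the gauge alone. There is more than one size of the tray; the one meant has the size given above.

How it is judged:
By the outcome, as a careful person would: the job done as asked, in the order asked, and still so for the second after the job is handed in, with the robot touching nothing.
It also fails if it takes over 64 s, if anything falls off the work surface, if the arm or the gripper's body presses on something with over 40 N, if the wrist force passes 120 N, or if a joint passes its speed limit or range.

## Working session

There is one attempt and no reset: what is moved stays moved. The work goes in short steps, Python scripts to look and compute and a tool call to move; the robot and the scene stay as the last step left them, time stands still between calls to the robot, and variables do not carry over. Pictures are saved under pics/ and viewed, at most 12 in all, crops included, and the job is handed in when it is done.

Besides the shell and the picture viewer there is one more tool, called after ">>>" as name(argument=value, ...) on one line, values as JSON. drive_tool: Moves the arm, as the interface text tells. Its arguments: {"type":"object","properties":{"delta_pos":{"type":"array"},"rot":{"type":"array"},"gripper":{"type":"number"},"grip_force":{"type":"number"}},"required":["delta_pos","rot"]}

```bash
mkdir -p pics; cat > h.py <<'E'
import numpy as np, cv2
from workcell import monitor, read_camera, ticket, spotter
def ray(p,uv):
    x=(uv[0]-p['cx'])/p['fx']; y=(uv[1]-p['cy'])/p['fy']
    u,v=x,y
    for _ in range(20):
        s=1+p['k1']*(u*u+v*v); u,v=x/s,y/s
    R=np.array(p['R']);t=np.array(p['t'])
    d=R.T@np.array([u,v,1.]); return -R.T@t, d/np.linalg.norm(d)
def atz(p,uv,z):
    c,d=ray(p,uv); return c+d*(z-c[2])/d[2]
def proj(p,X):
    c=np.array(p['R'])@np.array(X,float)+np.array(p['t']); u,v=c[:2]/c[2]; s=1+p['k1']*(u*u+v*v)
    return np.array([p['fx']*u*s+p['cx'],p['fy']*v*s+p['cy']])
def tri(obs):
    A=np.zeros((3,3));b=np.zeros(3)
    for p,uv in obs:
        c,d=ray(p,uv);P=np.eye(3)-np.outer(d,d);A+=P;b+=P@c
    X=np.linalg.solve(A,b); return X,[float(np.linalg.norm(proj(p,X)-uv)) for p,uv in obs]
def save(p,n): cv2.imwrite('pics/'+n,cv2.cvtColor(p['color'],cv2.COLOR_RGB2BGR))
E
python3 - <<'E'
from h import *
np.set_printoptions(precision=1,suppress=True)
for n in ['top','side']:
    p=read_camera(n); save(p,n+'0.png'); c,d=ray(p,(320,240)); print(n,c,d,p['fx'])
    for q in ['stand','target','slide','sensor','gauge','gauge_grip','gauge_tip','tray','breadboard','multimeter','cup','screwdriver']:
        r=spotter.place_of(p,q); print(q,[(np.round(a['point']).tolist(),round(a['conf'],2)) for a in r[:4]])
s=monitor.observe(); print(s['eef_pos'],s['ee_rot'],s['t'],s['contact_force'])
E
```

```text
top [ 323.5   42.7 1290. ] [ 0.2 -0.  -1. ] 586.8522345921269
stand [([371.0, 239.0], 0.56)]
target [([371.0, 239.0], 0.95), ([236.0, 259.0], 0.71)]
slide [([373.0, 250.0], 0.65)]
sensor [([374.0, 230.0], 0.65)]
gauge [([248.0, 343.0], 0.75), ([239.0, 257.0], 0.59)]
gauge_grip [([233.0, 326.0], 0.93), ([214.0, 264.0], 0.83)]
gauge_tip [([266.0, 248.0], 0.97), ([266.0, 365.0], 0.89)]
tray [([128.0, 258.0], 0.65)]
breadboard [([243.0, 153.0], 0.68)]
multimeter [([492.0, 274.0], 0.7)]
cup [([485.0, 193.0], 0.94), ([491.0, 272.0], 0.51)]
screwdriver [([358.0, 152.0], 0.58)]
side [-139.1 -626.3  820.8] [ 0.6  0.5 -0.6] 572.4525442691014
stand [([342.0, 307.0], 0.59)]
target [([343.0, 301.0], 0.95)]
slide [([327.0, 278.0], 0.62), ([343.0, 276.0], 0.52)]
sensor [([348.0, 277.0], 0.84)]
gauge [([177.0, 297.0], 0.97), ([236.0, 248.0], 0.66)]
gauge_grip [([182.0, 270.0], 0.81), ([218.0, 235.0], 0.75), ([344.0, 276.0], 0.26)]
gauge_tip [([167.0, 319.0], 0.96), ([259.0, 260.0], 0.68)]
tray [([178.0, 209.0], 0.81), ([235.0, 258.0], 0.61)]
breadboard [([308.0, 218.0], 0.79)]
multimeter [([436.0, 410.0], 0.96), ([486.0, 348.0], 0.42)]
cup [([485.0, 350.0], 0.95)]
screwdriver [([398.0, 260.0], 0.59)]
[136.5 532.8 231.3] [[-1.   0.2  0. ]
 [ 0.2  1.   0. ]
 [-0.   0.  -1. ]] 1.3 [0.2 0.2 0.2]
```

View pics/top0.png

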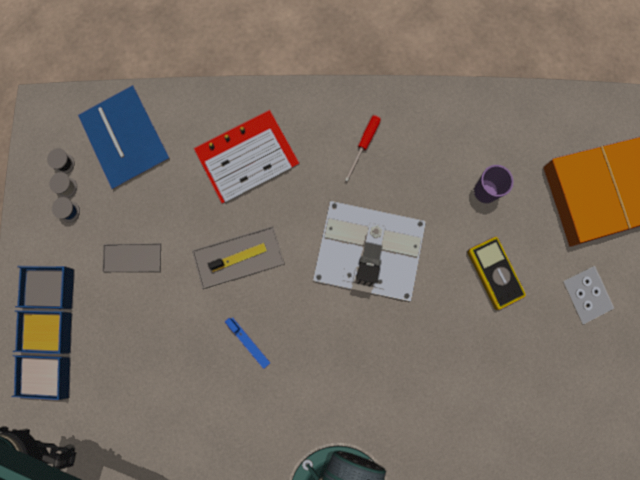

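View pics/side0.png

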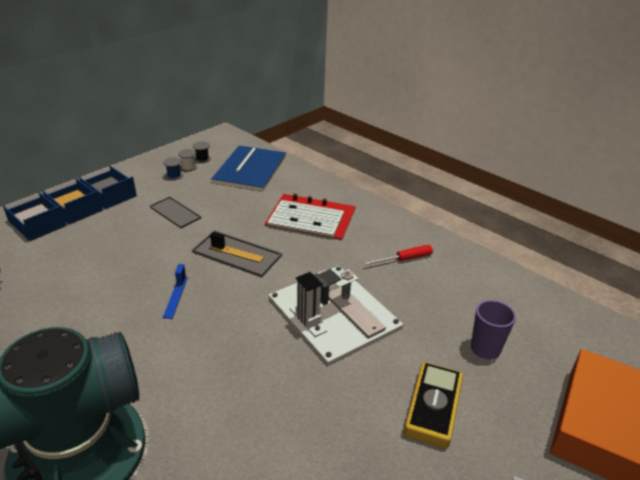

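The top view shows the brass gauge in the large tray near (239,257), tip towards the stand. The stand is near (371,250), its bar running (330,228)–(420,247). The blue look-alike is at (248,343) and the small tray at (132,258).

```bash
python3 - <<'E'
from h import *
np.set_printoptions(precision=1,suppress=True)
a=read_camera('top');b=read_camera('side')
import pickle; pickle.dump((a,b),open('c0.pkl','wb'))
for n,u,v in [('grip',(214,264),(218,235)),('tip',(266,248),(259,260)),('target',(371,239),(343,301)),('slide',(373,250),(327,278)),('sensor',(374,230),(348,277))]:
    print(n,*tri([(a,u),(b,v)]))
for n,u,z in [('trayA',(193,248),9),('B',(276,227),9),('C',(285,264),9),('D',(202,288),9),('barL',(326,228),27),('barR',(424,249),27),
  ('pl1',(330,201),17),('pl2',(425,219),17),('pl3',(410,301),17),('pl4',(313,281),17)]: print(n,atz(a,u,z))
E
```

```text
grip [493.8 263.9  40. ] [1.6730438607419007, 1.573832330529356]
tip [529.8 156.9   7.3] [0.42316840847069964, 0.4119459752144521]
target [548.6 -77.   20.6] [0.9655335451564819, 1.0306090391458653]
slide [508.  -70.3 103.5] [0.8659993725425025, 0.9138347727845852]
sensor [557.2 -78.2  80.8] [1.049116104767811, 1.0999471241938912]
trayA [531.1 319.8   9. ]
B [577.5 134.4   9. ]
C [494.3 114.    9. ]
D [441.8 297.1   9. ]
barL [571.   23.3  27. ]
barR [ 522.7 -191.2   27. ]
pl1 [634.3  13.7  17. ]
pl2 [ 592. -198.   17.]
pl3 [ 410.  -158.1   17. ]
pl4 [455.6  52.5  17. ]
```

```bash
cat >> h.py <<'E'
from scipy.spatial.transform import Rotation as Ro
def plan(pos,yh):
    """world target TCP, tool-down with tool y heading yh deg (mod 180 nearest)"""
    s=monitor.observe(); R=np.array(s['ee_rot']); p=np.array(s['eef_pos'])
    best=None
    for k in (0,180):
        h=np.radians(yh+k); y=np.array([np.cos(h),np.sin(h),0]); z=np.array([0,0,-1.]); T=np.c_[np.cross(y,z),y,z]
        rv=Ro.from_matrix(R.T@T).as_rotvec()
        if best is None or np.linalg.norm(rv)<np.linalg.norm(best): best=rv
    print('delta',np.round(R.T@(np.array(pos)-p),2),'rot',np.round(best,4),'j6',round(s['joints'][5],1),'yh',np.degrees(np.arctan2(R[1,1],R[0,1])).round(2))
E
python3 - <<'E'
from h import *
plan([500,215,230],17)
E
```

```text
delta [-430.98 -217.68    1.34] rot [ 2.0000e-04 -0.0000e+00  1.0233e+00] j6 -5.9 yh 75.63
```

>>> drive_tool(delta_pos=[[-35, -18, 0], [-70, -36, 0], [-105, -54, 0], [-140, -72, 0], [-175, -90, 0], [-210, -108, 0], [-245, -126, 0], [-280, -144, 0], [-315, -162, 0], [-350, -180, 0]], rot=[[0, 0, 0.1], [0, 0, 0.2], [0, 0, 0.3], [0, 0, 0.4], [0, 0, 0.5], [0, 0, 0.6], [0, 0, 0.7], [0, 0, 0.8], [0, 0, 0.9], [0, 0, 1.02]])

```text
t: 2.23
eef_pos: [432.1, 270.0, 231.6]
ee_rot: [[-0.29, 0.957, 0.001], [0.957, 0.29, 0.001], [0.0, 0.001, -1.0]]
contact_force: [1.0, -1.0, -0.5]
gripper_width: 0.997
finger_force: 0.0
```

```bash
python3 - <<'E'
from h import *
np.set_printoptions(precision=2,suppress=True)
p=read_camera('wrist'); save(p,'w1.png')
s=monitor.observe(); R=np.array(s['ee_rot'])
c,d=ray(p,(320,240)); print('cam',c,d,'in tool',R.T@(c-s['eef_pos']),R.T@d,p['fx'],s['eef_pos'],s['t'])
for q in ['gauge_grip','gauge_tip','gauge','tray']:
    r=spotter.place_of(p,q); print(q,[(np.round(a['point'],1).tolist(),round(a['conf'],2),atz(p,a['point'],{'gauge_grip':33,'tray':0}.get(q,3))) for a in r[:3]])
plan([500,215,230],17)
E
```

```text
cam [407.25 349.6  374.74] [ 0.08 -0.29 -0.95] in tool [  88.87   -4.79 -144.27] [-0.3  -0.    0.95] 362.59471360177764 [437.34 264.84 231.06] 2.2833
gauge_grip [([380.5, 240.1], 0.8, array([494.42, 262.33,  33.  ])), ([240.3, 235.7], 0.73, array([360.53, 226.51,  33.  ]))]
gauge_tip [([159.5, 265.4], 0.87, array([277.62, 155.89,   3.  ])), ([380.3, 324.7], 0.86, array([537.38, 156.67,   3.  ]))]
gauge [([208.8, 247.8], 0.68, array([326.52, 192.3 ,   3.  ])), ([375.5, 273.0], 0.58, array([509.82, 216.93,   3.  ]))]
tray [([380.3, 271.9], 0.74, array([515.35, 218.67,   0.  ]))]
delta [-74.67  49.48   1.18] rot [-0. -0.  0.] j6 8.6 yh 17.21
```

```bash
python3 - <<'E'
from h import *
plan([494,262,130],22)
p=read_camera('wrist');hsv=cv2.cvtColor(p['color'],cv2.COLOR_RGB2HSV)
m=cv2.inRange(hsv,(18,120,90),(32,255,255)); m[:, :280]=0
n,l,st,ce=cv2.connectedComponentsWithStats(m); i=1+np.argmax(st[1:,4]); print(st[i])
ys,xs=np.where(l==i); W=np.array([atz(p,(x,y),7)[:2] for x,y in zip(xs,ys)],np.float32)
r=cv2.minAreaRect(W); print(r, cv2.boxPoints(r))
E
```

```text
delta [-28.07  57.7  101.2 ] rot [-0.0005 -0.0007 -0.0837] j6 8.6 yh 17.21
[ 367  221   21  108 1310]
((511.37274169921875, 217.17538452148438), (19.896625518798828, 128.60934448242188), 21.708553314208984) [[478.3446  273.23965]
 [525.91534 153.75163]
 [544.4009  161.11111]
 [496.83014 280.59912]]
```

```bash
python3 - <<'E'
from h import *
plan([493.3,262.7,14],21.7)
E
```

```text
delta [-27.97  57.46 217.3 ] rot [-0.0003 -0.0007 -0.0771] j6 8.6 yh 17.28
```

>>> drive_tool(delta_pos=[[-9, 19, 30], [-18, 38, 60], [-28, 57.5, 90], [-28, 57.5, 120], [-28, 57.5, 150], [-28, 57.5, 165], [-28, 57.5, 165], [-28, 57.5, 165], [-28, 57.5, 165], [-28, 57.5, 165]], rot=[[0, 0, -0.03], [0, 0, -0.06], [0, 0, -0.077], [0, 0, -0.077], [0, 0, -0.077], [0, 0, -0.077], [0, 0, -0.077], [0, 0, -0.077], [0, 0, -0.077], [0, 0, -0.077]], gripper=50)

```text
t: 3.37
eef_pos: [495.2, 263.1, 69.0]
ee_rot: [[-0.369, 0.929, 0.004], [0.929, 0.369, 0.002], [0.0, 0.005, -1.0]]
contact_force: [1.1, 0.3, 0.4]
gripper_width: 0.585
finger_force: 0.0
```

```bash
python3 - <<'E'
from h import *
plan([493.3,262.7,14],21.7)
p=read_camera('wrist');save(p,'w2.png');hsv=cv2.cvtColor(p['color'],cv2.COLOR_RGB2HSV)
m=cv2.inRange(hsv,(18,120,90),(32,255,255))
n,l,st,ce=cv2.connectedComponentsWithStats(m); i=1+np.argmax(st[1:,4]); print(st[i])
ys,xs=np.where(l==i); W=np.array([atz(p,(x,y),7)[:2] for x,y in zip(xs,ys)],np.float32)
r=cv2.minAreaRect(W); print(r, cv2.boxPoints(r)); s=monitor.observe();print(s['eef_pos'],s['t'],s['gripper_width'])
E
```

```text
delta [ 0.31 -2.18 54.94] rot [ 0.0048 -0.0002 -0.0004] j6 0.5 yh 21.68
[ 304  244   33  172 3190]
((511.67791748046875, 216.98568725585938), (19.79970359802246, 129.15806579589844), 21.581331253051758) [[478.7185  273.39612]
 [526.22565 153.29251]
 [544.6373  160.57526]
 [497.1302  280.67886]]
[495.2186829  262.88143051  68.84155113] 3.4167 0.5842070899452078
```

View pics/w2.png

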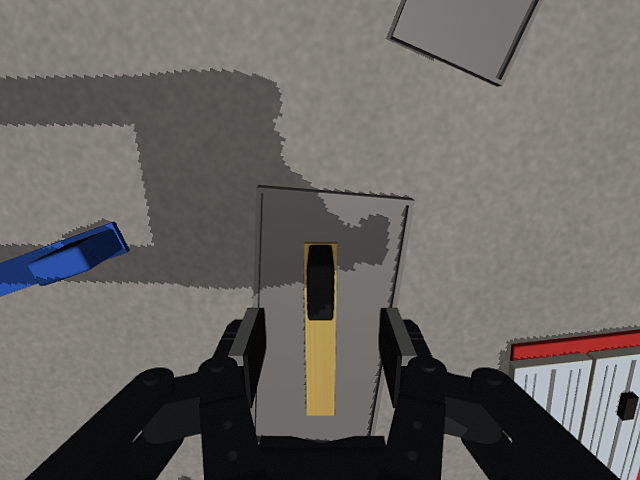

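>>> drive_tool(delta_pos=[[0.3, -1.9, 10], [0.3, -1.9, 20], [0.3, -1.9, 30], [0.3, -1.9, 40], [0.3, -1.9, 48], [0.3, -1.9, 54.5], [0.3, -1.9, 54.5], [0.3, -1.9, 54.5], [0.3, -1.9, 54.5], [0.3, -1.9, 54.5]], rot=[[0.005, 0, 0], [0.005, 0, 0], [0.005, 0, 0], [0.005, 0, 0], [0.005, 0, 0], [0.005, 0, 0], [0.005, 0, 0], [0.005, 0, 0], [0.005, 0, 0], [0.005, 0, 0]])

```text
t: 4.25
eef_pos: [492.8, 261.6, 12.5]
ee_rot: [[-0.368, 0.93, -0.003], [0.93, 0.368, -0.001], [0.0, -0.003, -1.0]]
contact_force: [1.7, 1.3, 0.1]
gripper_width: 0.586
finger_force: 0.0
```

>>> drive_tool(delta_pos=[[0, 0, 0], [0, 0, 0], [0, 0, 0], [0, 0, 0], [0, 0, 0], [0, 0, 0], [0, 0, 0], [0, 0, 0], [0, 0, 0], [0, 0, 0]], rot=[[0, 0, 0], [0, 0, 0], [0, 0, 0], [0, 0, 0], [0, 0, 0], [0, 0, 0], [0, 0, 0], [0, 0, 0], [0, 0, 0], [0, 0, 0]], gripper=5, grip_force=40)

```text
t: 5.08
eef_pos: [492.8, 261.7, 12.4]
ee_rot: [[-0.368, 0.93, -0.003], [0.93, 0.368, -0.001], [0.0, -0.003, -1.0]]
contact_force: [0.5, 0.2, 3.8]
gripper_width: 0.153
finger_force: 40.7
```

>>> drive_tool(delta_pos=[[0, 0, -15], [0, 0, -45], [0, 0, -80], [-30, -2, -105], [-65, -3, -120], [-100, -5, -140], [-137, -7, -158], [-174, -9, -178], [-210, -11, -198], [-245, -12, -218]], rot=[[0, 0, 0], [0, 0, 0], [0, 0, 0], [0, 0, 0.08], [0, 0, 0.17], [0, 0, 0.26], [0, 0, 0.35], [0, 0, 0.44], [0, 0, 0.52], [0, 0, 0.6]])

```text
t: 5.92
eef_pos: [571.4, 27.7, 229.1]
ee_rot: [[0.225, 0.974, -0.009], [0.974, -0.225, -0.002], [-0.004, -0.008, -1.0]]
contact_force: [-0.1, -0.4, -1.0]
gripper_width: 0.159
finger_force: 40.0
```

```bash
cat > look.py <<'E'
from h import *
import sys,pickle
np.set_printoptions(precision=1,suppress=True)
p=read_camera('wrist');save(p,sys.argv[1]+'.png');pickle.dump(p,open(sys.argv[1]+'.pkl','wb'))
s=monitor.observe(); print(s['eef_pos'],s['t'],s['contact_force'],s['gripper_width'])
for q,z in [('target',23),('sensor',81),('slide',103),('gauge_tip',s['eef_pos'][2]-11),('gauge_grip',s['eef_pos'][2]+19)]:
    r=spotter.place_of(p,q); print(q,[(np.round(a['point'],1).tolist(),round(a['conf'],2),atz(p,a['point'],z)) for a in r[:3]])
E
python3 look.py w3
```

```text
[575.4  20.8 233.9] 5.9667 [ 2.4 -3.4  2.4] 0.15558514724842243
target []
sensor []
slide [([278.0, 356.6], 0.87, array([507.3, -71.5, 103. ]))]
gauge_tip [([20.2, 156.4], 0.95, array([465.4, 125.9, 222.9]))]
gauge_grip [([321.2, 346.3], 0.68, array([571.6,  30.1, 252.9])), ([37.5, 52.3], 0.61, array([510.8, 149.6, 252.9]))]
```

View pics/w3.png

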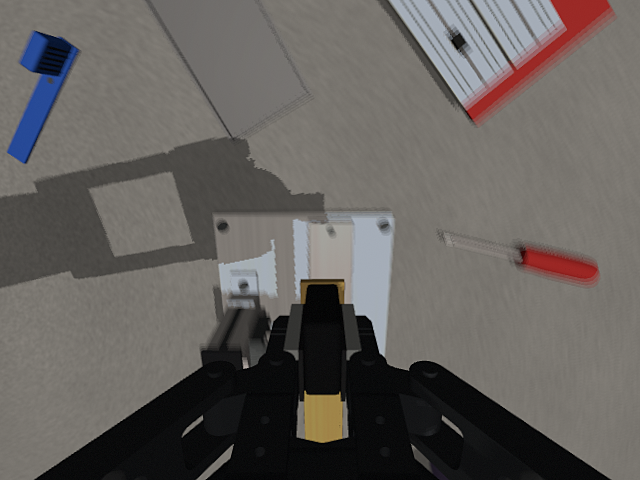

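The held gauge is at (322,330). The near end of the bar runs from about (308,222) to (354,222), but the picture is blurred and the gripper hides the sensor. I'll take sharper stand views from the fixed cameras' first pictures, plus a still wrist shot.

```bash
python3 - <<'E'
from h import *
import pickle
a,b=pickle.load(open('c0.pkl','rb'))
p=read_camera('wrist');pickle.dump(p,open('w4.pkl','wb'))
A=cv2.resize(a['color'][190:310,305:435],None,fx=3,fy=3,interpolation=cv2.INTER_CUBIC)  #390x360
B=cv2.resize(b['color'][255:365,260:390],None,fx=3,fy=3,interpolation=cv2.INTER_CUBIC)
C=cv2.resize(p['color'][200:300,200:400],None,fx=2,fy=2,interpolation=cv2.INTER_CUBIC)
im=np.zeros((570,790,3),np.uint8); im[:360,:390]=A; im[:330,400:790]=B; im[365:565,:400]=C
cv2.imwrite('pics/crop.png',im[...,::-1]); print(monitor.observe()['eef_pos'])
E
```

```text
[571.02330813  30.82801076 227.72727998]
```

View pics/crop.png

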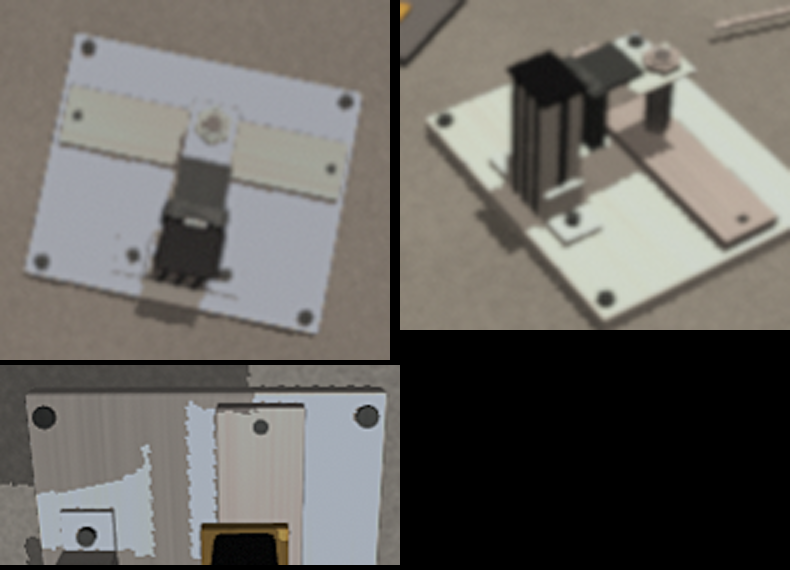

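```bash
python3 - <<'E'
from h import *
import pickle
np.set_printoptions(precision=1,suppress=True)
a,b=pickle.load(open('c0.pkl','rb'));p=pickle.load(open('w4.pkl','rb'))
T=lambda x,y:(305+x/3,190+y/3)
S=lambda x,y:(260+(x-400)/3,255+y/3)
c=[atz(a,T(*q),23) for q in [(66,86),(60,145),(346,143),(337,199)]]
print('bar corners top',*c,np.mean(c,0))
e=(c[0]+c[1]-c[2]-c[3]); print('y hd',np.degrees(np.arctan2(e[1],e[0])),np.linalg.norm(e)/2,np.linalg.norm(c[0]-c[1]))
w=[atz(p,q,23) for q in [(308.5,220),(352,220),(309,277.5),(352,277.5)]]; print('wrist',*w)
for k in (0,1): d=w[k]-w[k+2]; print(np.degrees(np.arctan2(d[1],d[0])),np.linalg.norm(w[0]-w[1]))
print('barreltop',*tri([(a,T(212,121)),(b,S(662,55))]))
print('plate',*tri([(a,T(202,184)),(b,S(608,67))]))
for q in [(572,68),(643,66),(612,90),(607,45)]: print('platecorner side z100',atz(b,S(*q),100))
for q in [(172,208),(228,210),(232,161),(180,157)]: print('platecorner top z100',atz(a,T(*q),100))
print('bar pts tri (right corner)',*tri([(a,T(337,199)),(b,S(727,242))]),*tri([(a,T(346,143)),(b,S(777,216))]))
s=monitor.observe();R=np.array(s['ee_rot']);print(R,s['contact_force'])
E
```

```text
bar corners top [592.7  20.9  23. ] [548.7  25.7  23. ] [ 548.7 -184.7   23. ] [ 507.2 -176.5   23. ] [549.3 -78.7  23. ]
y hd 78.15490900314713 208.30534141358643 44.31169044580012
wrist [554.3  26.5  23. ] [596.3  17.2  23. ] [540.5 -33.8  23. ] [584.3 -43.5  23. ]
77.0685467620115 42.97464888750262
78.83934347356089 42.97464888750262
barreltop [553.3 -79.8  93.8] [0.6631813674845853, 0.6943127601867103]
plate [508.  -71.2 104.8] [1.004500435931271, 1.06027182461038]
platecorner side z100 [496.8 -52.8 100. ]
platecorner side z100 [531.3 -83.9 100. ]
platecorner side z100 [499.3 -85.8 100. ]
platecorner side z100 [530.5 -52.8 100. ]
platecorner top z100 [490.8 -49.4 100. ]
platecorner top z100 [489.1 -87.8 100. ]
platecorner top z100 [523.  -91.4 100. ]
platecorner top z100 [526.1 -55.6 100. ]
bar pts tri (right corner) [ 509.  -178.2   22.1] [1.0066494329065814, 1.1512354923931674] [ 550.5 -186.4   22. ] [0.965841423128478, 1.0939999101655262]
[[ 0.2  1.  -0. ]
 [ 1.  -0.2 -0. ]
 [-0.  -0.  -1. ]] [ 0.5 -0.1 -1.3]
```

```bash
python3 - <<'E'
from h import *
plan([583,65.7,45],-12)
E
```

```text
delta [ 37.19   5.58 182.58] rot [-0.0084  0.0029 -0.0116] j6 10.1 yh -12.67
```

>>> drive_tool(delta_pos=[[18, 3, 10], [37, 5.6, 30], [37, 5.6, 60], [37, 5.6, 95], [37, 5.6, 130], [37, 5.6, 155], [37, 5.6, 170], [37, 5.6, 179], [37, 5.6, 182.5], [37, 5.6, 182.5]], rot=[[-0.008, 0.003, -0.012], [-0.008, 0.003, -0.012], [-0.008, 0.003, -0.012], [-0.008, 0.003, -0.012], [-0.008, 0.003, -0.012], [-0.008, 0.003, -0.012], [-0.008, 0.003, -0.012], [-0.008, 0.003, -0.012], [-0.008, 0.003, -0.012], [-0.008, 0.003, -0.012]])

```text
t: 7.1
eef_pos: [584.3, 65.0, 46.3]
ee_rot: [[0.208, 0.978, 0.002], [0.978, -0.208, -0.0], [-0.0, 0.002, -1.0]]
contact_force: [0.0, 0.2, -0.2]
gripper_width: 0.153
finger_force: 39.9
```

```bash
python3 - <<'E'
from h import *
import pickle
np.set_printoptions(precision=2,suppress=True)
a=read_camera('top');b=read_camera('side')
A=cv2.resize(a['color'][190:310,305:435],None,fx=3,fy=3,interpolation=cv2.INTER_CUBIC)
B=cv2.resize(b['color'][230:380,230:400],None,fx=3.5,fy=3.5,interpolation=cv2.INTER_CUBIC)[:,:400]
im=np.zeros((525,800,3),np.uint8); im[:360,:390]=A; im[:B.shape[0],400:]=B
cv2.imwrite('pics/crop2.png',im[...,::-1])
pickle.dump((a,b),open('c1.pkl','wb'))
plan([583,65.7,32.4],-12); s=monitor.observe();print(s['eef_pos'],s['contact_force'],s['t'])
E
```

```text
delta [ 0.46 -3.19 16.23] rot [ 0.01 -0.   -0.  ] j6 12.8 yh -12.04
[585.92  64.59  48.65] [-0.06  0.12 -0.47] 7.2
```

View pics/crop2.png

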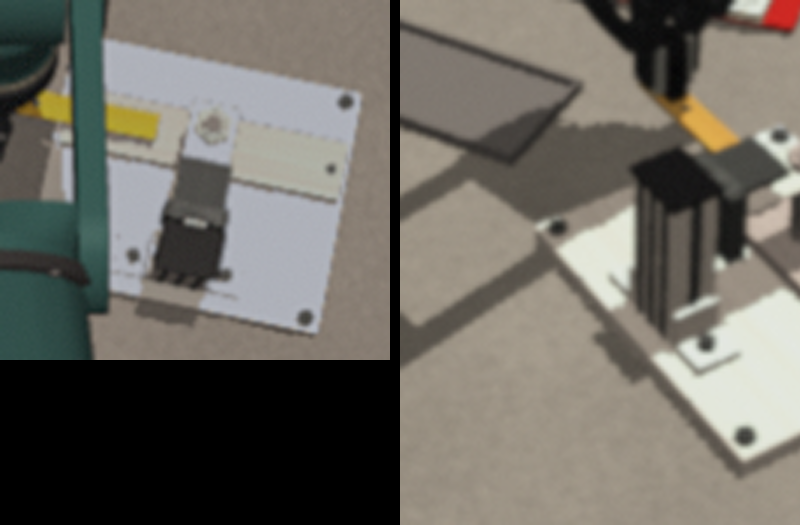

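The blade tip at crop (157,125) sits above the bar, clear of the sensor arm at (185,130), and a little towards the bar's +x edge. I'll lower most of the way, then check it.

>>> drive_tool(delta_pos=[[0.5, -3, 4], [0.5, -3, 8], [0.5, -3, 11], [0.5, -3, 11], [0.5, -3, 11], [0.5, -3, 11], [0.5, -3, 11], [0.5, -3, 11], [0.5, -3, 11], [0.5, -3, 11]], rot=[[0.005, 0, 0], [0.005, 0, 0], [0.005, 0, 0], [0.005, 0, 0], [0.005, 0, 0], [0.005, 0, 0], [0.005, 0, 0], [0.005, 0, 0], [0.005, 0, 0], [0.005, 0, 0]])

```text
t: 8.03
eef_pos: [582.3, 65.2, 36.3]
ee_rot: [[0.209, 0.978, -0.001], [0.978, -0.209, 0.0], [0.0, -0.001, -1.0]]
contact_force: [0.1, -1.0, -1.6]
gripper_width: 0.157
finger_force: 40.0
```

```bash
cat > blade.py <<'E'
from h import *
np.set_printoptions(precision=2,suppress=True)
a=read_camera('top'); s=monitor.observe(); zt=s['eef_pos'][2]-9.4+4
plan([583,65.7,32.4],-12);print(s['eef_pos'],s['contact_force'],s['t'])
hsv=cv2.cvtColor(a['color'],cv2.COLOR_RGB2HSV)
m=cv2.inRange(hsv,(18,140,110),(32,255,255));m[:,:300]=0;m[:,440:]=0;m[:190]=0;m[310:]=0
n,l,st,ce=cv2.connectedComponentsWithStats(m)
i=1+np.argmax(st[1:,0]+st[1:,2]); print(st[1:])
ys,xs=np.where(m>0); W=np.array([atz(a,(x,y),zt)[:2] for x,y in zip(xs,ys)],np.float32)
u=np.array([.208,.978]);v=np.array([.978,-.208]);D=W-np.array([552,-80])
print('stand y range',(D@u).min(),(D@u).max())
for lo in range(-60,100,12):
    k=(D@u>lo)&(D@u<lo+12)
    if k.sum()>8: print(lo+6,'x',(D[k]@v).min(),(D[k]@v).max(),(D[k]@v).mean())
E
python3 blade.py
```

```text
delta [0.59 0.56 3.91] rot [-0. -0. -0.] j6 12.9 yh -12.09
[582.33  65.24  36.31] [-0.   -0.94 -1.62] 8.0833
[[312 222  17  10 108]
 [340 227  17  11 132]]
stand y range 38.487119171142574 134.87212705230712
42 x -10.99002880859375 6.0201832275390625 -2.6092020638602116
54 x -11.01385464477539 5.998960998535156 -2.393793742786754
66 x -11.917558883666992 5.536650680541992 -3.1611951645252314
78 x -8.4432804107666 5.095069488525391 -0.45624103546142536
102 x -11.131819030761717 5.477671173095704 -3.3532347920735672
```

>>> drive_tool(delta_pos=[[0, 0, 1], [0, 0, 2], [0, 0, 2.5], [0, 0, 2.5], [0, 0, 2.5], [0, 0, 2.5], [0, 0, 2.5], [0, 0, 2.5], [0, 0, 2.5], [0, 0, 2.5]], rot=[[0, 0, 0], [0, 0, 0], [0, 0, 0], [0, 0, 0], [0, 0, 0], [0, 0, 0], [0, 0, 0], [0, 0, 0], [0, 0, 0], [0, 0, 0]])

```text
t: 8.92
eef_pos: [582.3, 65.3, 33.9]
ee_rot: [[0.209, 0.978, -0.001], [0.978, -0.209, 0.001], [0.0, -0.001, -1.0]]
contact_force: [-0.4, -0.3, 1.1]
gripper_width: 0.152
finger_force: 40.2
```

>>> drive_tool(delta_pos=[[0, 0, 0.3], [0, 0, 0.6], [0, 0, 0.8], [0, 0, 0.8], [0, 0, 0.8], [0, 0, 0.8], [0, 0, 0.8], [0, 0, 0.8], [0, 0, 0.8], [0, 0, 0.8]], rot=[[0, 0, 0], [0, 0, 0], [0, 0, 0], [0, 0, 0], [0, 0, 0], [0, 0, 0], [0, 0, 0], [0, 0, 0], [0, 0, 0], [0, 0, 0]])

```text
t: 9.75
eef_pos: [582.5, 65.3, 33.7]
ee_rot: [[0.209, 0.978, -0.0], [0.978, -0.209, 0.001], [0.0, -0.0, -1.0]]
contact_force: [-1.7, 1.6, 5.3]
gripper_width: 0.153
finger_force: 40.8
```

>>> drive_tool(delta_pos=[[-2, 0, -0.4], [-8, 0, -0.4], [-15, 0, -0.4], [-23, 0, -0.4], [-31, 0, -0.4], [-39, 0, -0.4], [-46, 0, -0.4], [-50, 0, -0.4], [-50, 0, -0.4], [-50, 0, -0.4]], rot=[[0, 0, 0], [0, 0, 0], [0, 0, 0], [0, 0, 0], [0, 0, 0], [0, 0, 0], [0, 0, 0], [0, 0, 0], [0, 0, 0], [0, 0, 0]])

```text
t: 10.58
eef_pos: [571.9, 14.6, 33.9]
ee_rot: [[0.211, 0.978, -0.0], [0.978, -0.211, -0.001], [-0.001, -0.0, -1.0]]
contact_force: [0.2, 0.7, 5.5]
gripper_width: 0.155
finger_force: 40.8
```

>>> drive_tool(delta_pos=[[-3, 0, 0], [-7, 0, 0], [-11, 0, 0], [-13, 0, 0], [-13, 0, 0], [-13, 0, 0], [-13, 0, 0], [-13, 0, 0], [-13, 0, 0], [-13, 0, 0]], rot=[[0, 0, 0], [0, 0, 0], [0, 0, 0], [0, 0, 0], [0, 0, 0], [0, 0, 0], [0, 0, 0], [0, 0, 0], [0, 0, 0], [0, 0, 0]])

```text
t: 11.42
eef_pos: [569.3, 2.5, 33.9]
ee_rot: [[0.21, 0.978, -0.0], [0.978, -0.21, 0.0], [0.0, -0.0, -1.0]]
contact_force: [0.6, 2.4, 6.3]
gripper_width: 0.161
finger_force: 40.8
```

```bash
python3 blade.py; python3 - <<'E'
from h import *
a=read_camera('top');b=read_camera('side')
A=cv2.resize(a['color'][200:270,305:435],None,fx=4,fy=4,interpolation=cv2.INTER_CUBIC)
B=cv2.resize(b['color'][240:340,300:400],None,fx=3,fy=3,interpolation=cv2.INTER_CUBIC)
im=np.zeros((590,520,3),np.uint8); im[:280]=A; im[285:585,:300]=B
cv2.imwrite('pics/crop3.png',im[...,::-1])
E
```

```text
delta [64.61  0.14  1.49] rot [-0. -0. -0.] j6 6.7 yh -12.14
[569.27   2.57  33.88] [-0.42  2.77  6.57] 11.4667
[[343 229  19  10 119]
 [383 236   3   8  14]]
stand y range -25.99302908325195 65.44876231575013
30 x -11.388176269531249 5.671468566894531 -3.2362907747835723
42 x -10.97139013671875 5.649209350585937 -2.6791196492513016
54 x -11.876798370361328 5.627428253173828 -4.603555983189175
```

View pics/crop3.png

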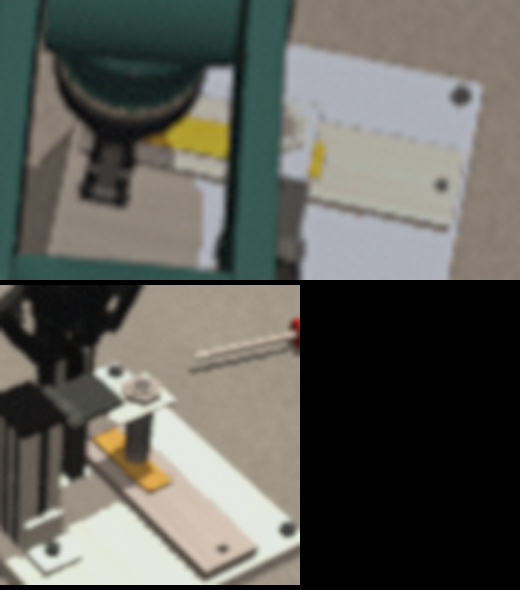

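The blade lies flat on the bar. Its tip shows past the barrel at crop (317,160) in the top view and at (155,480) in the side view. Releasing it.

>>> drive_tool(delta_pos=[[0, 0, -0.5], [0, 0, -0.5], [0, 0, -0.5], [0, 0, -0.5], [0, 0, -0.5], [0, 0, -0.5], [0, 0, -0.5], [0, 0, -0.5], [0, 0, -0.5], [0, 0, -0.5]], rot=[[0, 0, 0], [0, 0, 0], [0, 0, 0], [0, 0, 0], [0, 0, 0], [0, 0, 0], [0, 0, 0], [0, 0, 0], [0, 0, 0], [0, 0, 0]], gripper=40)

```text
t: 12.4
eef_pos: [569.1, 3.6, 33.8]
ee_rot: [[0.209, 0.978, -0.001], [0.978, -0.209, 0.0], [0.0, -0.001, -1.0]]
contact_force: [0.2, -0.4, 0.6]
gripper_width: 0.468
finger_force: 0.0
```

>>> drive_tool(delta_pos=[[0, 0, -5], [0, 0, -15], [0, 0, -30], [0, 0, -55], [0, 0, -85], [0, 0, -110], [0, 0, -120], [0, 0, -120], [0, 0, -120], [0, 0, -120]], rot=[[0, 0, 0], [0, 0, 0], [0, 0, 0], [0, 0, 0], [0, 0, 0], [0, 0, 0], [0, 0, 0], [0, 0, 0], [0, 0, 0], [0, 0, 0]])

```text
t: 13.23
eef_pos: [568.1, 3.7, 151.8]
ee_rot: [[0.209, 0.978, -0.005], [0.978, -0.209, 0.001], [-0.0, -0.005, -1.0]]
contact_force: [-0.4, -0.2, -0.2]
gripper_width: 0.468
finger_force: 0.0
```

```bash
python3 - <<'E'
from h import *
import pickle
np.set_printoptions(precision=1,suppress=True)
s=monitor.observe();print(s['eef_pos'],s['contact_force'],s['t'],s['joints'])
p=read_camera('wrist');hsv=cv2.cvtColor(p['color'],cv2.COLOR_RGB2HSV)
pickle.dump(p,open('w5.pkl','wb'))
m=cv2.inRange(hsv,(18,120,90),(32,255,255))
ys,xs=np.where(m>0); W=np.array([atz(p,(x,y),28.4)[:2] for x,y in zip(xs,ys)],np.float32)
print(len(W),cv2.minAreaRect(W))
g=spotter.place_of(p,'gauge_grip');print([(k['point'],k['conf'],atz(p,k['point'],54.4)) for k in g])
plan([507,-70.4,150],78)
E
```

```text
[568.1   3.7 151.8] [-0.4 -0.2 -0.2] 13.2333 [-5.4  9.1 83.   0.  88.1  6.7]
1584 ((559.0621948242188, -43.34538269042969), (125.5563735961914, 19.542829513549805), 77.97352600097656)
[([326.1, 249.7], 0.95, array([570. ,   2.6,  54.4]))]
delta [-85.2 -44.    1.6] rot [-0.   0.   1.6] j6 6.7 yh -12.09
```

>>> drive_tool(delta_pos=[[-8, -4, -5], [-16, -9, -5], [-25, -13, -5], [-34, -18, -5], [-43, -22, -5], [-52, -27, -5], [-60, -31, -5], [-68, -36, -5], [-77, -40, -5], [-85, -44, -5]], rot=[[0, 0, 0.1], [0, 0, 0.2], [0, 0, 0.3], [0, 0, 0.4], [0, 0, 0.5], [0, 0, 0.6], [0, 0, 0.7], [0, 0, 0.8], [0, 0, 0.9], [0, 0, 1.0]], gripper=0, grip_force=20)

```text
t: 14.17
eef_pos: [507.2, -70.6, 157.0]
ee_rot: [[0.938, 0.347, -0.004], [0.347, -0.938, 0.001], [-0.004, -0.003, -1.0]]
contact_force: [0.6, -0.1, 0.1]
gripper_width: -0.004
finger_force: 0.0
```

>>> drive_tool(delta_pos=[[0, 0, 0], [0, 0, 0], [0, 0, 0], [0, 0, 0], [0, 0, 0], [0, 0, 0], [0, 0, 0], [0, 0, 0], [0, 0, 0], [0, 0, 0]], rot=[[0, 0, 0.1], [0, 0, 0.2], [0, 0, 0.3], [0, 0, 0.4], [0, 0, 0.5], [0, 0, 0.57], [0, 0, 0.57], [0, 0, 0.57], [0, 0, 0.57], [0, 0, 0.57]])

```text
t: 15.0
eef_pos: [508.2, -70.3, 158.3]
ee_rot: [[0.978, -0.208, -0.002], [-0.208, -0.978, 0.001], [-0.002, -0.0, -1.0]]
contact_force: [-0.6, -0.6, 0.3]
gripper_width: -0.002
finger_force: 0.0
```

```bash
python3 - <<'E'
from h import *
plan([507.5,-70.6,112],78);s=monitor.observe();print(s['eef_pos'],s['contact_force'],s['t'],s['gripper_width'])
p=read_camera('wrist');r=spotter.place_of(p,'slide');print([(k['point'],k['conf'],atz(p,k['point'],104.5)) for k in r])
save(p,'w6.png')
E
```

```text
delta [-0.51  0.47 46.32] rot [-0.0003  0.0021  0.0003] j6 87.8 yh -101.98
[508.18950265 -70.28305246 158.32282432] [-0.61280701 -0.63364507  0.30663936] 15.0 -0.0016291043639938417
[([318.9, 276.5], 0.74, array([506.54070001, -68.73706829, 104.5       ]))]
```

View pics/w6.png

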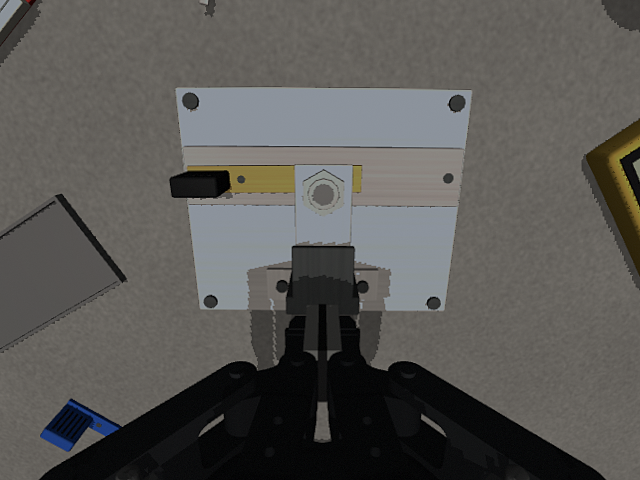

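The plate is at (293–355, 246–313), right under the fingers. The barrel nut is at (324,193), over the blade, and the tip shows at (355,179).

>>> drive_tool(delta_pos=[[-0.5, 0.5, 5], [-0.5, 0.5, 15], [-0.5, 0.5, 28], [-0.5, 0.5, 38], [-0.5, 0.5, 44], [-0.5, 0.5, 47], [-0.5, 0.5, 48], [-0.5, 0.5, 48], [-0.5, 0.5, 48], [-0.5, 0.5, 48]], rot=[[0, 0.002, 0], [0, 0.002, 0], [0, 0.002, 0], [0, 0.002, 0], [0, 0.002, 0], [0, 0.002, 0], [0, 0.002, 0], [0, 0.002, 0], [0, 0.002, 0], [0, 0.002, 0]])

```text
t: 15.93
eef_pos: [508.3, -70.8, 111.6]
ee_rot: [[0.978, -0.209, 0.002], [-0.209, -0.978, -0.0], [0.002, -0.0, -1.0]]
contact_force: [0.5, -0.7, 0.3]
gripper_width: 0.002
finger_force: 0.0
```

>>> drive_tool(delta_pos=[[0, 0, 1], [0, 0, 2], [0, 0, 3], [0, 0, 4], [0, 0, 4], [0, 0, 4], [0, 0, 4], [0, 0, 4], [0, 0, 4], [0, 0, 4]], rot=[[0, 0, 0], [0, 0, 0], [0, 0, 0], [0, 0, 0], [0, 0, 0], [0, 0, 0], [0, 0, 0], [0, 0, 0], [0, 0, 0], [0, 0, 0]])

```text
t: 16.77
eef_pos: [507.9, -70.7, 107.2]
ee_rot: [[0.978, -0.209, 0.001], [-0.209, -0.978, -0.0], [0.001, -0.0, -1.0]]
contact_force: [-1.5, -0.0, 4.0]
gripper_width: 0.002
finger_force: 1.9
```

```bash
python3 - <<'E'
from h import *
import pickle
np.set_printoptions(precision=1,suppress=True)
# gap estimate from side picture c0? save side crop now
b=read_camera('side'); pickle.dump(b,open('s7.pkl','wb'))
B=cv2.resize(b['color'][260:320,320:380],None,fx=9,fy=9,interpolation=cv2.INTER_CUBIC)
cv2.imwrite('pics/crop7.png',B[...,::-1]); s=monitor.observe();print(s['eef_pos'],s['contact_force'],s['t'])
print(proj(b,[552,-80,28.4]),proj(b,[552,-80,38.4]),proj(b,[552,-80,48.4]))
E
```

```text
[507.9 -70.7 107.1] [-1.6  0.5  3. ] 16.8167
[344.4 298.3] [344.7 294.7] [345. 291.]
```

View pics/crop7.png

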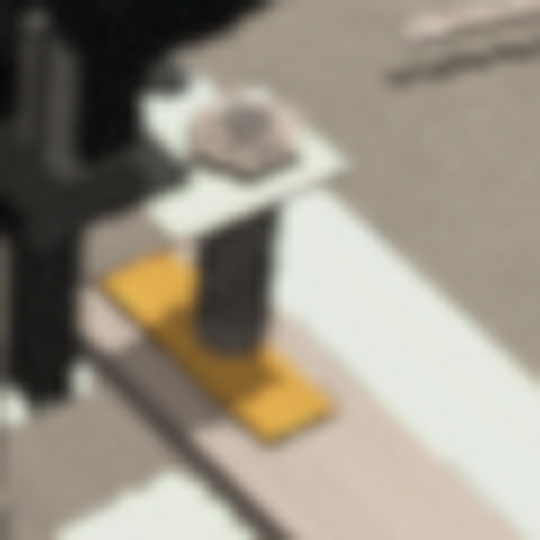

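>>> drive_tool(delta_pos=[[0, 0, 0.2], [0, 0, 0.4], [0, 0, 0.6], [0, 0, 0.8], [0, 0, 1], [0, 0, 1], [0, 0, 1], [0, 0, 1], [0, 0, 1], [0, 0, 1]], rot=[[0, 0, 0], [0, 0, 0], [0, 0, 0], [0, 0, 0], [0, 0, 0], [0, 0, 0], [0, 0, 0], [0, 0, 0], [0, 0, 0], [0, 0, 0]])

```text
t: 17.65
eef_pos: [507.8, -70.7, 105.8]
ee_rot: [[0.978, -0.209, 0.001], [-0.209, -0.978, -0.0], [0.001, -0.0, -1.0]]
contact_force: [0.1, -0.0, 3.0]
gripper_width: -0.002
finger_force: 1.6
```

>>> drive_tool(delta_pos=[[0, 0, 0.2], [0, 0, 0.4], [0, 0, 0.6], [0, 0, 0.8], [0, 0, 1], [0, 0, 1], [0, 0, 1], [0, 0, 1], [0, 0, 1], [0, 0, 1]], rot=[[0, 0, 0], [0, 0, 0], [0, 0, 0], [0, 0, 0], [0, 0, 0], [0, 0, 0], [0, 0, 0], [0, 0, 0], [0, 0, 0], [0, 0, 0]])

```text
t: 18.48
eef_pos: [507.8, -70.7, 104.9]
ee_rot: [[0.978, -0.209, 0.001], [-0.209, -0.978, 0.0], [0.001, -0.0, -1.0]]
contact_force: [-0.1, -0.5, 3.4]
gripper_width: -0.002
finger_force: 1.7
```

>>> drive_tool(delta_pos=[[0, 0, 0.2], [0, 0, 0.4], [0, 0, 0.6], [0, 0, 0.8], [0, 0, 1], [0, 0, 1], [0, 0, 1], [0, 0, 1], [0, 0, 1], [0, 0, 1]], rot=[[0, 0, 0], [0, 0, 0], [0, 0, 0], [0, 0, 0], [0, 0, 0], [0, 0, 0], [0, 0, 0], [0, 0, 0], [0, 0, 0], [0, 0, 0]])

```text
t: 19.32
eef_pos: [507.8, -70.7, 103.8]
ee_rot: [[0.978, -0.209, 0.001], [-0.209, -0.978, 0.0], [0.001, -0.0, -1.0]]
contact_force: [1.2, -0.2, 4.0]
gripper_width: -0.001
finger_force: 1.7
```

```bash
cat > gap.py <<'E'
from h import *
import pickle
np.set_printoptions(precision=2,suppress=True)
b=read_camera('side');a=pickle.load(open('s7.pkl','rb'))
g=lambda p:cv2.cvtColor(p['color'],cv2.COLOR_RGB2GRAY)
# hex nut shift via template match (subpixel by upscaling)
A=cv2.resize(g(a),None,fx=8,fy=8,interpolation=cv2.INTER_CUBIC)
B=cv2.resize(g(b),None,fx=8,fy=8,interpolation=cv2.INTER_CUBIC)
for nm,(x0,y0,x1,y1) in {'nut':(340,269,356,281),'barrelend':(341,288,353,302)}.items():
    r=cv2.matchTemplate(B[(y0-6)*8:(y1+8)*8,(x0-4)*8:(x1+4)*8],A[y0*8:y1*8,x0*8:x1*8],cv2.TM_CCOEFF_NORMED)
    _,v,_,l=cv2.minMaxLoc(r); print(nm,v,l[0]/8-4,l[1]/8-6)
s=monitor.observe();print(s['eef_pos'],s['contact_force'],s['t'],s['finger_force'])
# dark barrel column profile
col=g(b)[280:306,344:348].mean(1);print(col.astype(int))
E
python3 gap.py
```

```text
nut 0.9488738775253296 -0.125 1.25
barrelend 0.9963065385818481 0.0 0.625
[507.83 -70.73 103.85] [0.71 0.54 2.85] 19.3667 1.6405468247830868
[127 175 222 227 208 153  89  57  53  53  53  53  52  53  52  52  51  58
  66  66  76  93 100 103 109 120]
```

>>> drive_tool(delta_pos=[[0, 0, 0.2], [0, 0, 0.4], [0, 0, 0.6], [0, 0, 0.8], [0, 0, 1], [0, 0, 1], [0, 0, 1], [0, 0, 1], [0, 0, 1], [0, 0, 1]], rot=[[0, 0, 0], [0, 0, 0], [0, 0, 0], [0, 0, 0], [0, 0, 0], [0, 0, 0], [0, 0, 0], [0, 0, 0], [0, 0, 0], [0, 0, 0]])

```text
t: 20.2
eef_pos: [507.8, -70.7, 102.9]
ee_rot: [[0.978, -0.209, 0.001], [-0.209, -0.978, 0.0], [0.001, -0.0, -1.0]]
contact_force: [1.5, -1.3, 4.1]
gripper_width: -0.002
finger_force: 1.7
```

>>> drive_tool(delta_pos=[[0, 0, 0.2], [0, 0, 0.4], [0, 0, 0.6], [0, 0, 0.8], [0, 0, 1], [0, 0, 1], [0, 0, 1], [0, 0, 1], [0, 0, 1], [0, 0, 1]], rot=[[0, 0, 0], [0, 0, 0], [0, 0, 0], [0, 0, 0], [0, 0, 0], [0, 0, 0], [0, 0, 0], [0, 0, 0], [0, 0, 0], [0, 0, 0]])

```text
t: 21.03
eef_pos: [507.8, -70.7, 102.1]
ee_rot: [[0.978, -0.209, 0.001], [-0.209, -0.978, -0.0], [0.001, -0.0, -1.0]]
contact_force: [0.4, 0.2, 4.5]
gripper_width: 0.0
finger_force: 2.6
```

```bash
python3 - <<'E'
from h import *
for _ in range(6):
    read_camera('side'); s=monitor.observe(); print(np.round(s['contact_force'],2),round(s['finger_force'],2),np.round(s['eef_pos'],3))
E
```

```text
[ 1.18 -0.64  4.73] 2.55 [507.832 -70.717 102.05 ]
[ 1.53 -1.19  5.35] 2.55 [507.837 -70.717 102.048]
[1.03 0.33 4.93] 2.55 [507.862 -70.723 102.063]
[ 1.19 -0.39  5.66] 2.55 [507.829 -70.729 102.041]
[1.63 0.13 4.13] 2.55 [507.833 -70.74  102.04 ]
[ 1.04 -0.69  5.34] 2.55 [507.855 -70.732 102.061]
```

>>> drive_tool(delta_pos=[[0, 0, 0.2], [0, 0, 0.4], [0, 0, 0.4], [0, 0, 0.4], [0, 0, 0.4], [0, 0, 0.4], [0, 0, 0.4], [0, 0, 0.4], [0, 0, 0.4], [0, 0, 0.4]], rot=[[0, 0, 0], [0, 0, 0], [0, 0, 0], [0, 0, 0], [0, 0, 0], [0, 0, 0], [0, 0, 0], [0, 0, 0], [0, 0, 0], [0, 0, 0]])

```text
t: 22.17
eef_pos: [507.8, -70.7, 101.8]
ee_rot: [[0.978, -0.209, 0.001], [-0.209, -0.978, 0.0], [0.001, -0.0, -1.0]]
contact_force: [0.4, 0.3, 6.1]
gripper_width: -0.002
finger_force: 2.9
```

```bash
python3 - <<'E'
from h import *
for _ in range(6):
    read_camera('side'); s=monitor.observe(); print(np.round(s['contact_force'],2),round(s['finger_force'],2),np.round(s['eef_pos'],3))
E
```

```text
[ 0.42 -0.79  5.36] 2.91 [507.835 -70.735 101.828]
[ 0.82 -0.26  5.5 ] 2.91 [507.847 -70.729 101.841]
[0.78 0.1  5.33] 2.91 [507.859 -70.735 101.861]
[ 1.14 -0.86  5.12] 2.91 [507.835 -70.724 101.825]
[ 0.69 -0.23  5.5 ] 2.91 [507.833 -70.727 101.839]
[ 0.25 -0.78  5.78] 2.91 [507.844 -70.713 101.843]
```

>>> drive_tool(delta_pos=[[0, 0, 0.2], [0, 0, 0.4], [0, 0, 0.4], [0, 0, 0.4], [0, 0, 0.4], [0, 0, 0.4], [0, 0, 0.4], [0, 0, 0.4], [0, 0, 0.4], [0, 0, 0.4]], rot=[[0, 0, 0], [0, 0, 0], [0, 0, 0], [0, 0, 0], [0, 0, 0], [0, 0, 0], [0, 0, 0], [0, 0, 0], [0, 0, 0], [0, 0, 0]])

```text
t: 23.3
eef_pos: [507.9, -70.7, 101.7]
ee_rot: [[0.978, -0.209, 0.001], [-0.209, -0.978, -0.0], [0.001, -0.0, -1.0]]
contact_force: [1.4, 0.2, 7.2]
gripper_width: 0.002
finger_force: 3.4
```

```bash
python3 - <<'E'
from h import *
f=[];z=[]
for _ in range(5):
    read_camera('side'); s=monitor.observe(); f.append(s['contact_force'][2]);z.append(s['eef_pos'][2])
print(np.mean(f),np.mean(z),s['finger_force'],s['t'])
E
python3 gap.py
```

```text
6.368106851174045 101.65727592650971 3.375459350645542 23.55
nut 0.9035986661911011 0.0 2.0
barrelend 0.9918791055679321 0.0 0.625
[507.84 -70.73 101.65] [ 0.04 -0.33  6.41] 23.6 3.376009538769722
[123 135 188 223 221 187 124  71  54  52  53  52  50  48  50  54  56  56
  59  64  69  83  98 102 110 120]
```

>>> drive_tool(delta_pos=[[0, 0, -3], [0, 0, -12], [0, 0, -28], [0, 0, -45], [5, -10, -52], [14, -26, -52], [22, -42, -52], [30, -57, -52], [38, -73, -52], [44.5, -85, -52]], rot=[[0, 0, 0], [0, 0, 0], [0, 0, 0], [0, 0, 0], [0, 0, -0.1], [0, 0, -0.2], [0, 0, -0.3], [0, 0, -0.4], [0, 0, -0.5], [0, 0, -0.6]])

```text
t: 24.43
eef_pos: [568.6, 4.3, 152.3]
ee_rot: [[0.923, 0.385, -0.002], [0.385, -0.923, 0.001], [-0.001, -0.001, -1.0]]
contact_force: [-0.1, 0.6, -0.1]
gripper_width: 0.002
finger_force: 0.0
```

>>> drive_tool(delta_pos=[[0, 0, 0], [0, 0, 0], [0, 0, 0], [0, 0, 0], [0, 0, 0], [0, 0, 0], [0, 0, 0], [0, 0, 0], [0, 0, 0], [0, 0, 0]], rot=[[0, 0, -0.1], [0, 0, -0.2], [0, 0, -0.3], [0, 0, -0.4], [0, 0, -0.5], [0, 0, -0.6], [0, 0, -0.7], [0, 0, -0.8], [0, 0, -0.9], [0, 0, -0.97]], gripper=40)

```text
t: 25.27
eef_pos: [567.9, 3.2, 152.2]
ee_rot: [[0.205, 0.979, -0.002], [0.979, -0.205, 0.0], [-0.0, -0.002, -1.0]]
contact_force: [0.6, -0.4, 0.2]
gripper_width: 0.467
finger_force: 0.0
```

```bash
python3 - <<'E'
from h import *
np.set_printoptions(precision=1,suppress=True)
p=read_camera('wrist')
p=read_camera('wrist');hsv=cv2.cvtColor(p['color'],cv2.COLOR_RGB2HSV)
m=cv2.inRange(hsv,(18,120,90),(32,255,255))
ys,xs=np.where(m>0); W=np.array([atz(p,(x,y),28.4)[:2] for x,y in zip(xs,ys)],np.float32)
print(len(W),cv2.minAreaRect(W))
g=spotter.place_of(p,'gauge_grip');print([(k['point'],k['conf'],atz(p,k['point'],54.4)) for k in g])
plan([569.2,3.2,33.8],-12.1);s=monitor.observe();print(s['eef_pos'],s['t'],s['contact_force'],s['gripper_width'])
E
```

```text
1489 ((559.6131591796875, -41.08658981323242), (121.45561218261719, 19.322717666625977), 77.98224639892578)
[([326.4, 248.1], 0.7, array([570.5,   3.1,  54.4]))]
delta [  0.2   1.1 118.6] rot [-0. -0. -0.] j6 6.8 yh -12.19
[568.2   3.2 152.4] 25.4167 [0.6 0.4 0.2] 0.4709435390075016
```

>>> drive_tool(delta_pos=[[0.2, 1.2, 15], [0.2, 1.2, 40], [0.2, 1.2, 65], [0.2, 1.2, 85], [0.2, 1.2, 100], [0.2, 1.2, 110], [0.2, 1.2, 115], [0.2, 1.2, 118], [0.2, 1.2, 118], [0.2, 1.2, 118]], rot=[[0, 0, 0], [0, 0, 0], [0, 0, 0], [0, 0, 0], [0, 0, 0], [0, 0, 0], [0, 0, 0], [0, 0, 0], [0, 0, 0], [0, 0, 0]])

```text
t: 26.25
eef_pos: [571.0, 3.1, 36.1]
ee_rot: [[0.21, 0.978, 0.003], [0.978, -0.21, -0.0], [0.0, 0.003, -1.0]]
contact_force: [-0.9, -0.4, -0.5]
gripper_width: 0.467
finger_force: 0.0
```

>>> drive_tool(delta_pos=[[0, 0, 0], [0, 0, 0], [0, 0, 0], [0, 0, 0], [0, 0, 0], [0, 0, 0], [0, 0, 0], [0, 0, 0], [0, 0, 0], [0, 0, 0]], rot=[[0, 0, 0], [0, 0, 0], [0, 0, 0], [0, 0, 0], [0, 0, 0], [0, 0, 0], [0, 0, 0], [0, 0, 0], [0, 0, 0], [0, 0, 0]])

```text
t: 27.08
eef_pos: [570.3, 3.1, 35.1]
ee_rot: [[0.209, 0.978, 0.001], [0.978, -0.209, 0.0], [0.0, 0.001, -1.0]]
contact_force: [0.3, -1.3, 0.3]
gripper_width: 0.471
finger_force: 0.0
```

>>> drive_tool(delta_pos=[[0, -1.1, 0.8], [0, -1.1, 0.8], [0, -1.1, 0.8], [0, -1.1, 0.8], [0, -1.1, 0.8], [0, -1.1, 0.8], [0, -1.1, 0.8], [0, -1.1, 0.8], [0, -1.1, 0.8], [0, -1.1, 0.8]], rot=[[0, 0, 0], [0, 0, 0], [0, 0, 0], [0, 0, 0], [0, 0, 0], [0, 0, 0], [0, 0, 0], [0, 0, 0], [0, 0, 0], [0, 0, 0]])

```text
t: 27.92
eef_pos: [569.2, 3.3, 34.3]
ee_rot: [[0.209, 0.978, 0.001], [0.978, -0.209, 0.0], [0.0, 0.001, -1.0]]
contact_force: [0.1, -1.1, -0.1]
gripper_width: 0.463
finger_force: 0.0
```

>>> drive_tool(delta_pos=[[0, 0, 0], [0, 0, 0], [0, 0, 0], [0, 0, 0], [0, 0, 0], [0, 0, 0], [0, 0, 0], [0, 0, 0], [0, 0, 0], [0, 0, 0]], rot=[[0, 0, 0], [0, 0, 0], [0, 0, 0], [0, 0, 0], [0, 0, 0], [0, 0, 0], [0, 0, 0], [0, 0, 0], [0, 0, 0], [0, 0, 0]], gripper=5, grip_force=40)

```text
t: 28.75
eef_pos: [569.4, 3.3, 34.4]
ee_rot: [[0.209, 0.978, 0.001], [0.978, -0.209, -0.0], [0.0, 0.001, -1.0]]
contact_force: [0.1, -0.2, -0.6]
gripper_width: 0.156
finger_force: 39.4
```

>>> drive_tool(delta_pos=[[1, 0, 0], [2, 0, 0], [3, 0, 0], [4.5, 0, 0], [6, 0, 0], [7.5, 0, 0], [9, 0, 0], [10.5, 0, 0], [12, 0, 0], [13.5, 0, 0]], rot=[[0, 0, 0], [0, 0, 0], [0, 0, 0], [0, 0, 0], [0, 0, 0], [0, 0, 0], [0, 0, 0], [0, 0, 0], [0, 0, 0], [0, 0, 0]])

```text
t: 29.58
eef_pos: [571.4, 14.7, 34.4]
ee_rot: [[0.21, 0.978, -0.001], [0.978, -0.21, -0.003], [-0.003, -0.0, -1.0]]
contact_force: [0.4, -6.5, 2.7]
gripper_width: 0.162
finger_force: 39.7
```

>>> drive_tool(delta_pos=[[1.5, 0, 0], [3, 0, 0], [4.5, 0, 0], [6, 0, 0], [7.5, 0, 0], [9, 0, 0], [10.5, 0, 0], [12, 0, 0], [13.5, 0, 0], [15, 0, 0]], rot=[[0, 0, 0], [0, 0, 0], [0, 0, 0], [0, 0, 0], [0, 0, 0], [0, 0, 0], [0, 0, 0], [0, 0, 0], [0, 0, 0], [0, 0, 0]])

```text
t: 30.42
eef_pos: [574.5, 29.2, 34.4]
ee_rot: [[0.21, 0.978, -0.001], [0.978, -0.21, -0.004], [-0.004, -0.0, -1.0]]
contact_force: [-1.5, -6.9, 2.3]
gripper_width: 0.162
finger_force: 39.7
```

>>> drive_tool(delta_pos=[[1.5, 0, 0], [4, 0, 0], [7.5, 0, 0], [12, 0, 0], [17, 0, 0], [23, 0, 0], [30, 0, 0], [36, 0, 0], [39, 0, 0], [40, 0, 0]], rot=[[0, 0, 0], [0, 0, 0], [0, 0, 0], [0, 0, 0], [0, 0, 0], [0, 0, 0], [0, 0, 0], [0, 0, 0], [0, 0, 0], [0, 0, 0]])

```text
t: 31.25
eef_pos: [583.6, 71.3, 34.3]
ee_rot: [[0.208, 0.978, 0.001], [0.978, -0.208, 0.0], [0.0, 0.001, -1.0]]
contact_force: [-0.4, -1.7, 0.9]
gripper_width: 0.157
finger_force: 39.6
```

>>> drive_tool(delta_pos=[[0, 0, -6], [0, 0, -22], [3, 0, -45], [15, -10, -60], [35, -25, -66], [60, -45, -66], [85, -65, -66], [110, -84, -66], [132, -101, -66], [145, -111, -66]], rot=[[0, 0, 0], [0, 0, 0], [0, 0, 0], [0, 0, -0.08], [0, 0, -0.16], [0, 0, -0.25], [0, 0, -0.34], [0, 0, -0.43], [0, 0, -0.52], [0, 0, -0.588]])

```text
t: 32.08
eef_pos: [503.3, 238.1, 100.1]
ee_rot: [[-0.374, 0.928, -0.001], [0.928, 0.374, 0.002], [0.002, 0.0, -1.0]]
contact_force: [1.0, -0.2, -0.8]
gripper_width: 0.156
finger_force: 39.2
```

```bash
python3 - <<'E'
from h import *
plan([492.8,261.7,40],21.7);print(monitor.observe()['eef_pos'])
E
```

```text
delta [25.67 -0.93 60.19] rot [ 0.0001 -0.0023  0.0044] j6 -2.6 yh 21.95
[503.30489503 238.10588795 100.13366336]
```

>>> drive_tool(delta_pos=[[8, 0, 5], [16, -1, 15], [23, -1, 28], [25, -1, 42], [25, -1, 52], [25, -1, 58], [25, -1, 60], [25, -1, 60], [25, -1, 60], [25, -1, 60]], rot=[[0, 0, 0.004], [0, 0, 0.004], [0, 0, 0.004], [0, 0, 0.004], [0, 0, 0.004], [0, 0, 0.004], [0, 0, 0.004], [0, 0, 0.004], [0, 0, 0.004], [0, 0, 0.004]])

```text
t: 32.92
eef_pos: [496.1, 258.2, 41.2]
ee_rot: [[-0.364, 0.932, 0.003], [0.932, 0.364, 0.001], [-0.0, 0.003, -1.0]]
contact_force: [0.2, 0.9, -1.0]
gripper_width: 0.155
finger_force: 39.2
```

```bash
python3 - <<'E'
from h import *
p=read_camera('wrist');save(p,'w8.png')
s=monitor.observe();print(s['eef_pos'],s['t']);plan([492.8,261.7,13.2],21.7)
E
```

```text
[496.0343913  258.26935863  41.2491527 ] 32.9667
delta [ 4.38 -1.84 28.04] rot [ 0.0028  0.0003 -0.0063] j6 0.4 yh 21.34
```

View pics/w8.png

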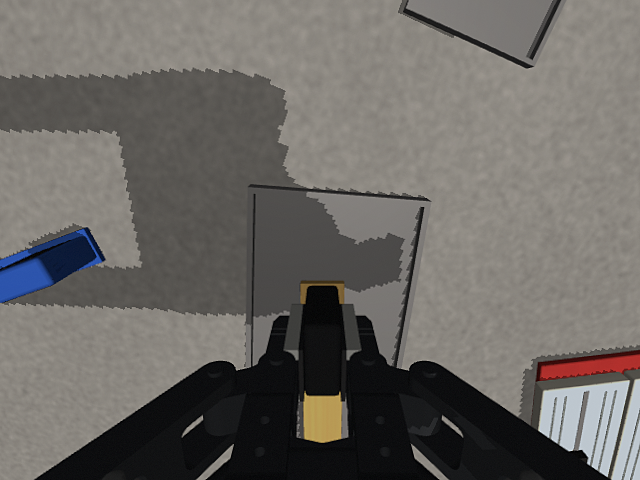

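The held blade at (322,350) is over the large tray (250–428, 186–370), so I'll lower it.

>>> drive_tool(delta_pos=[[2, -1, 4], [4, -1.8, 9], [4.4, -1.8, 15], [4.4, -1.8, 20], [4.4, -1.8, 24], [4.4, -1.8, 26], [4.4, -1.8, 26], [4.4, -1.8, 26], [4.4, -1.8, 26], [4.4, -1.8, 26]], rot=[[0, 0, 0], [0, 0, 0], [0, 0, -0.003], [0, 0, -0.003], [0, 0, -0.003], [0, 0, -0.003], [0, 0, -0.003], [0, 0, -0.003], [0, 0, -0.003], [0, 0, -0.003]])

```text
t: 33.8
eef_pos: [492.2, 261.7, 14.5]
ee_rot: [[-0.367, 0.93, 0.001], [0.93, 0.367, 0.0], [-0.0, 0.001, -1.0]]
contact_force: [-0.8, -0.5, -0.1]
gripper_width: 0.162
finger_force: 39.2
```

>>> drive_tool(delta_pos=[[0, 0, 0.3], [0, 0, 0.6], [0, 0, 0.9], [0, 0, 1], [0, 0, 1], [0, 0, 1], [0, 0, 1], [0, 0, 1], [0, 0, 1], [0, 0, 1]], rot=[[0, 0, 0], [0, 0, 0], [0, 0, 0], [0, 0, 0], [0, 0, 0], [0, 0, 0], [0, 0, 0], [0, 0, 0], [0, 0, 0], [0, 0, 0]])

```text
t: 34.63
eef_pos: [492.0, 261.7, 13.3]
ee_rot: [[-0.367, 0.93, 0.001], [0.93, 0.367, 0.0], [-0.0, 0.001, -1.0]]
contact_force: [0.2, -0.6, -0.0]
gripper_width: 0.156
finger_force: 39.2
```

>>> drive_tool(delta_pos=[[0, 0, 0.3], [0, 0, 0.6], [0, 0, 0.8], [0, 0, 0.8], [0, 0, 0.8], [0, 0, 0.8], [0, 0, 0.8], [0, 0, 0.8], [0, 0, 0.8], [0, 0, 0.8]], rot=[[0, 0, 0], [0, 0, 0], [0, 0, 0], [0, 0, 0], [0, 0, 0], [0, 0, 0], [0, 0, 0], [0, 0, 0], [0, 0, 0], [0, 0, 0]])

```text
t: 35.47
eef_pos: [492.1, 261.7, 12.9]
ee_rot: [[-0.367, 0.93, 0.001], [0.93, 0.367, 0.0], [-0.0, 0.001, -1.0]]
contact_force: [-2.9, -1.5, 5.0]
gripper_width: 0.159
finger_force: 40.2
```

Contact at 12.9, as expected. Releasing and lifting off.

>>> drive_tool(delta_pos=[[0, 0, -0.3], [0, 0, -0.3], [0, 0, -0.3], [0, 0, -0.3], [0, 0, -0.3], [0, 0, -0.3], [0, 0, -0.3], [0, 0, -0.3], [0, 0, -0.3], [0, 0, -0.3]], rot=[[0, 0, 0], [0, 0, 0], [0, 0, 0], [0, 0, 0], [0, 0, 0], [0, 0, 0], [0, 0, 0], [0, 0, 0], [0, 0, 0], [0, 0, 0]], gripper=45)

```text
t: 36.3
eef_pos: [492.0, 261.7, 12.8]
ee_rot: [[-0.367, 0.93, 0.001], [0.93, 0.367, 0.0], [-0.0, 0.001, -1.0]]
contact_force: [-0.3, -0.1, 0.0]
gripper_width: 0.53
finger_force: 0.0
```

>>> drive_tool(delta_pos=[[0, 0, -4], [0, 0, -12], [0, 0, -25], [0, 0, -45], [0, 0, -70], [0, 0, -95], [0, 0, -115], [0, 0, -120], [0, 0, -120], [0, 0, -120]], rot=[[0, 0, 0], [0, 0, 0], [0, 0, 0], [0, 0, 0], [0, 0, 0], [0, 0, 0], [0, 0, 0], [0, 0, 0], [0, 0, 0], [0, 0, 0]])

```text
t: 37.13
eef_pos: [491.6, 261.6, 132.4]
ee_rot: [[-0.367, 0.93, 0.001], [0.93, 0.367, -0.0], [-0.0, 0.0, -1.0]]
contact_force: [-0.5, -0.3, -0.9]
gripper_width: 0.522
finger_force: 0.0
```

```bash
python3 - <<'E'
from h import *
s=monitor.observe();print(s['eef_pos'],s['t'],s['contact_force'],s['gripper_width'])
p=read_camera('wrist');b=read_camera('side')
hsv=cv2.cvtColor(p['color'],cv2.COLOR_RGB2HSV)
m=cv2.inRange(hsv,(18,120,90),(32,255,255))
n,l,st,ce=cv2.connectedComponentsWithStats(m); i=1+np.argmax(st[1:,4])
ys,xs=np.where(l==i); W=np.array([atz(p,(x,y),7)[:2] for x,y in zip(xs,ys)],np.float32)
print(cv2.minAreaRect(W))
B=cv2.resize(b['color'][200:350,160:400],None,fx=3,fy=3,interpolation=cv2.INTER_CUBIC)
cv2.imwrite('pics/end.png',B[...,::-1])
E
python3 gap.py
```

```text
[491.60131727 261.55926381 132.37821329] 37.1333 [-0.45091974 -0.3403298  -0.93516872] 0.5218864033833505
((509.3942565917969, 215.6845245361328), (19.638404846191406, 129.34214782714844), 21.64471435546875)
nut 0.9075943827629089 -0.125 2.125
barrelend 0.9923489689826965 0.0 1.375
[490.79 261.16 130.6 ] [-0.45  0.78 -0.39] 37.2833 0.0
[114 114 165 209 212 185 128  71  50  48  48  48  48  47  45  46  48  49
  53  58  64  80  97 101 103 118]
```

View pics/end.png

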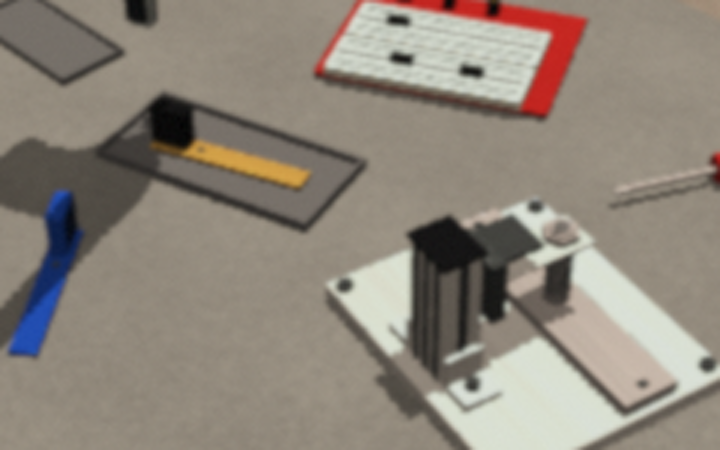

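The blade lies flat in its tray at (230,165), the sensor is set just over the bar at (560,290), and nothing else has moved.

```bash
python3 -c "
from workcell import ticket; print(ticket.close_job())"
```

```text
the job is handed in; nothing more can be done
None
```

The job is handed in at about 37 s: the sensor was pressed onto the blade with an estimated 3 N nip, the blade drew out with about 6–7 N of drag, and it lies flat back in its tray with nothing else moved.

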